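# Plug in the carving-cradle tailstock and start its draw bolt

### The arm

A 6-joint arm with a two-finger parallel gripper is mounted at the origin on the work surface. World frame = base frame: x ahead of the robot, y to its left, z up, the work surface at z = 0. Lengths are in m, angles in rad, forces in N, time in s.
With the tool pointing down it reaches from about 0.325 to 0.75 m from the base axis. Payload 7.6 kg.
Tool frame: the origin (TCP) lies at the centre of the arm's flange, where the gripper is bolted on; the fingertips stand 173 mm ahead of it and the grasp point (between the pads) lies 155 mm ahead of it; y points along the fingers, x is the direction in which the jaws open and shut, and the axes are right-handed (so a half turn about y gives the same grasp; the last joint's range is limited). The gripper opens to 85 mm and grips with 20 to 120 N. Pads are 22 mm wide; open, the fingers measure 114 mm over their backs; the gripper's body (76 mm by 85 mm) begins 54 mm behind the grasp point. The pads swing forward as they close: fully open they stand 13 mm farther back than shut.
Start: joints at [1.2, 0.052, 1.401, -0, 1.689, -0.07], TCP at [0.156, 0.501, 0.405] pointing down, gripper open.
Joint ranges: [-2.9, 2.9], [-0.91, 2.17], [0.12, 2.37], [-1.06, 4.2], [0.26, 2.73], [-2.93, 2.93]. Speed limits (rad/s): [2.57, 2.57, 3.01, 3.14, 3.14, 3.14].

### API

Orientations are given as a rotation vector (axis times angle).
In Python, from station import robot gives the robot as it stands.
- The arm moves only by the tool send_rows, never from a script. Its argument "motion" is a list of rows, each a list of 3 entries, a list of its own where there are three numbers: the closure, from 0 (fully open) to 1 (shut), then the shift along the tool's x, y, z in cm, then the turn, a rotation vector about the tool's x, y, z in degrees. In form: [[claw, [x, y, z], [ax, ay, az]], ...]. A call has exactly 10 rows; each row is the pose to reach, as a shift and turn from the pose commanded when the call began, along the tool's axes at that moment; what a row does not reach only later rows make up. A row lasts 1/10 s, in which the tool goes at most 50 mm and 8.59 degrees, less where a joint would pass 70% of its speed; a pose out of reach is approached as far as the arm can. A call with a gripper value outside its range is refused whole. The fingers move at their own pace and stop on an object; "grip_force" is the grip in N (left out, the last holds). Time passes only in rows, so rows that repeat a pose let the fingers close, or fill a call up. It gives the time, the measured TCP pose, the force and the opening at its end, in the units of the state.
- robot.sense(): the state, without advancing time (a new reading comes with each control period).
- robot.camera(name): name is "side" or "top"; returns a dict with "pixels" (384x512x3 uint8, blue, green, red), "K" (3x3 intrinsics, pixels), "T" (4x4, takes a point from camera to world coordinates). Camera axes: x right, y down, z forward; pixel columns grow to the right and rows downward; lengths in m; the calibration is good to about 2 mm. A picture is of the moment at which its call begins. There is no depth.
- robot.finish_job(): hands the job in, once; it reports no verdict.
The state is a dict: "time_s": time; "q": joint angles; "dq": joint speeds; "joint_torque": joint torques, N m; "eef_pos": TCP position; "tcp_rot": TCP orientation; "contact_force": force on the tool from outside, world axes, zero at the start; "moment": the same for the moment, N m; "grip_width": finger opening in m.
Only numpy, scipy, OpenCV 4.12 (cv2) and the standard library are available. Lean on these libraries where they do the work, as an engineer would, in place of code of your own. Each camera call takes 0.05 s, during which the arm holds its last target.

### The job

Take the green tailstock off its wooden rest and plug its square spigot fully home in the socket of the carving cradle, with its centre point facing the headstock. Then start the captive draw bolt so that it cannot cross-thread: turn the black knob backward (anticlockwise from above) until the thread drops, then one turn forward, and finish still holding the knob, bolt started but not wound down, while I fetch the leg. Leave the other things on the bench where they are.

Things in the scene. Friction and masses are not known exactly. Their poses are not given: they have to be found in the camera images.
- cradle: Carving cradle fixed to the bench: wooden bed 100 mm wide, 60 mm high, along y (-55 to 395 mm), grey headstock at its +y end (drive centre at y = 286 mm, 120 mm above the bench; 205 mm high in all; hand wheel to y = 440 mm), dark iron socket block 110 x 110 mm at its other end. Origin on the bench under the socket's middle; z up, y towards the headstock.
- socket (a point): Centre of the socket's mouth, flush with the cradle's top, 60 mm above the bench; axes as the cradle's. Socket 38.4 mm (x) by 44.4 mm (y), 22 mm deep, square-edged; below it on the same vertical axis is the open threaded boss: a right-hand thread of 6 mm pitch whose ridge starts 26 mm below the mouth.
- rest: Wooden parking rest fixed to the bench: two rails 68 mm high, 16 mm thick, along y from -40 to 110 mm, with a 46 mm wide slot between them. Origin on the bench about under the tailstock's bolt axis; z up.
- tailstock: Dark green tailstock, loose, 0.65 kg with bolt; lies upright on the rest at first. Origin under its foot on the axis of spigot and bolt; z up, y towards its centre point. Foot 70 (x) x 154 mm (y -42 to 112), 28 mm thick. Spigot below 36 (x) x 42 mm (y), 22 mm long, the last 8 mm tapered 3 mm a side; the bolt hangs to 56 mm below the foot. When home the foot lies on the cradle's top: origin at point socket.
- horn (a point): Grasp point on the tailstock's horn, an upright block 44 mm wide (x, pinch it this way) and 40 mm long (y from 72 to 112 mm) that rises to 90 mm above the foot's underside. The point is mid-block at y = 92 mm, 72 mm above the underside, 18 mm below the top; axes as the tailstock's.
- point (a point): Tip of the tailstock's steel centre point, at y = 144 mm, 60 mm above the foot's underside, beyond the horn from the knob. It must face the headstock.
- drawbolt: Draw bolt captive in the tailstock on the spigot's axis, with a black star knob on top, 46 mm across and 24 mm high, white index line on its face. Origin on the tailstock's when bolt_lift is 0; z up. It slides and turns freely in the tailstock, falls by its own weight (0.2 kg) and stays at the angle where it is left.
- knob (a point): Centre of the star knob, 12 mm below its top, on the bolt axis: grip it across any diameter. It is 50 mm plus bolt_lift above the foot's underside; the knob's lower edge is 10 mm plus bolt_lift above the foot's top. The horn's near face is 72 mm from the axis, its top 90 mm above the foot's underside.
- bolt_lift (a joint): Rise of the bolt in the tailstock, m, 0 to 0.030; 0 = knob on its seat (hanging free or wound down). Tailstock home: it rests on the boss's thread at 0.019 to 0.0205, climbs to 0.021 turned backward, and drops to 0.015 once the thread starts pass, if free to fall (a firm grip holds it up until let go). Each turn forward from there lowers it 6 mm (0.009 after one). Play about 1 mm.
- bolt_turn (a joint): Turn of the bolt in the tailstock, rad; grows backward (anticlockwise from above), no stops. Starts between -2.0 and -0.6; with the tailstock plugged in the right way round the thread starts pass each other and the bolt drops at about 0.2 (0 to 0.35). Takes some hundredths of a N m to turn.
- leg: Bystander: short cabriole leg of pale wood, 190 mm long, 48 mm square at its thick end, lying on the bench.
- mallet: Bystander: wooden carver's mallet, 280 mm long, lying.
- gouge_a: Bystander: carving gouge, 240 mm long, lying.
- gouge_b: Bystander: second carving gouge, 240 mm long, lying.
- wax_tin: Bystander: round reddish wax jar, 76 mm across, 45 mm high.
- sanding_block: Bystander: cork sanding block, 100 x 55 x 36 mm.
- try_square: Bystander: try square, wooden stock 90 mm, steel blade 130 mm, lying flat.
- spanner: Bystander: steel spanner, 180 mm long, lying flat.
Not all that is in view belongs to the job. Leave any yellow look-alike of the tailstock alone.

How it is judged:
On the way, in this order (a step that is already met when the one before it is completed fails the run):
1. the tailstock is plugged fully home in the socket, its centre point towards the headstock (z of tailstock in the frame of socket below 0.0025 m and horizontal distance between tailstock and socket below 0.003 m and angle between tailstock's own z axis and vertical below 0.05 rad and y of point in the frame of socket above 0.1 m), for 0.2 s.
2. the bolt has been turned backward until its thread dropped (value of joint bolt_turn above -0.4 rad and value of joint bolt_lift between 0.0125 and 0.0172 m and z of tailstock in the frame of socket below 0.0025 m), for 0.2 s.
At the end, for the whole second after the job is handed in: Tailstock home (foot within 2.5 mm of the cradle's top, axis within 3 mm of the socket's, upright, point towards the headstock); bolt dropped, then screwed in 0.6 to 1.4 turns (bolt_lift 6.6 to 11.6 mm), at rest; fingers still grip the knob with over 1 N (all of step 1 and value of joint bolt_lift between 0.0066 and 0.0116 m and contact force between the fingers and drawbolt above 1 N and distance between the grasp point and knob below 0.045 m and linear speed of drawbolt below 0.02 m/s); the arm keeps its last pose, push and grip.
It fails at once if another thing on the bench is moved more than 40 mm (distance of any of leg, mallet, gouge_a, gouge_b, wax_tin, sanding_block, try_square, spanner from where it was at the start of the episode above 0.04 m).
It fails at once if the tailstock is tipped over (angle between tailstock's own z axis and vertical above 0.6 rad).
It also fails if it takes over 72 s, if anything falls off the work surface, if the arm or the gripper's body presses on something with over 40 N, if the wrist force passes 120 N, or if a joint passes its speed limit or range.

## Working session

There is one attempt and no reset: what is moved stays moved. The work goes in short steps, Python scripts to look and compute and a tool call to move; the robot and the scene stay as the last step left them, time stands still between calls to the robot, and variables do not carry over. Pictures are saved under pics/ and viewed, and the job is handed in when it is done.

Besides the shell and the picture viewer there is one more tool, called after "Emit:" as name([rows], argument=value, ...), one row to a line, values as JSON. send_rows: Moves the arm, as the interface text tells. Its arguments: {"type":"object","properties":{"motion":{"type":"array"},"grip_force":{"type":"number"}},"required":["motion"]}

```bash
ls; mkdir -p pics; python3 - <<'E'
from station import robot
import cv2,numpy as np,pickle
s=robot.sense();print(s)
for n in("side","top"):
    c=robot.camera(n);cv2.imwrite(f"pics/{n}0.png",c["pixels"]);pickle.dump(c,open(f"{n}0.pkl","wb"));print(n,c["K"],c["T"])
E
```

```text
pics
{'time_s': 0.0, 'q': array([ 1.19968623e+00,  5.28455656e-02,  1.40171418e+00,  3.15168196e-05,
        1.68858258e+00, -7.02995040e-02]), 'dq': array([ 0.00063975, -0.0005382 ,  0.00050553,  0.00037434, -0.00033789,
       -0.00014132]), 'joint_torque': array([ 1.29124834e-03, -3.81669438e+01, -3.60182655e+01, -1.76095096e-06,
        6.22168111e-03, -6.82386968e-06]), 'eef_pos': array([0.15552072, 0.50141172, 0.40387293]), 'tcp_rot': array([-1.33744151, -0.98382527,  0.98602674]), 'contact_force': array([-0.53997994, -0.30611127,  1.35179843]), 'moment': array([-0.02129863, -0.00465533,  0.04433272]), 'grip_width': 0.08539869993654021}
side [[360.55996026   0.         248.06459362]
 [  0.         360.55996026 190.49451917]
 [  0.           0.           1.        ]] [[ 0.78695163 -0.44831647  0.42393334  0.04001353]
 [-0.6167871  -0.55291991  0.56022607 -0.72746116]
 [-0.01675739 -0.70234743 -0.71163704  0.86199974]
 [ 0.          0.          0.          1.        ]]
top [[379.19814321   0.         251.30186401]
 [  0.         379.19814321 185.46583733]
 [  0.           0.           1.        ]] [[ 5.44054415e-04 -9.99255048e-01  3.85882606e-02  4.57945634e-01]
 [-9.99972867e-01 -8.27116239e-04 -7.31985375e-03 -9.67285366e-02]
 [ 7.34631778e-03 -3.85832312e-02 -9.99228385e-01  1.12718367e+00]
 [ 0.00000000e+00  0.00000000e+00  0.00000000e+00  1.00000000e+00]]
```

View pics/side0.png

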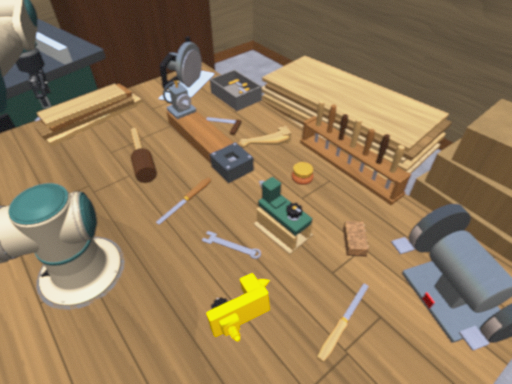

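View pics/top0.png

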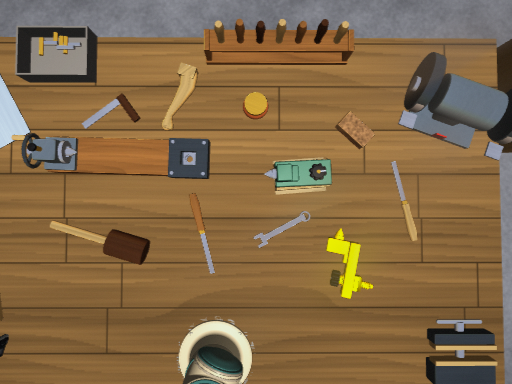

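```bash
python3 - <<'E'
from station import robot
from scipy.spatial.transform import Rotation as R
print(R.from_rotvec(robot.sense()['tcp_rot']).as_matrix().round(3))
E
```

```text
[[ 0.296 -0.001 -0.955]
 [ 0.955 -0.001  0.296]
 [-0.001 -1.     0.   ]]
```

```bash
python3 - <<'E'
import cv2,pickle,numpy as np
t=pickle.load(open("top0.pkl","rb"))["pixels"];s=pickle.load(open("side0.pkl","rb"))["pixels"]
def crop(im,x0,y0,w,h,f,n):
    cv2.imwrite(n,cv2.resize(im[y0:y0+h,x0:x0+w],None,fx=f,fy=f,interpolation=cv2.INTER_CUBIC))
crop(t,255,145,100,60,8,"pics/t_tail.png")
crop(t,140,125,100,65,8,"pics/t_sock.png")
crop(s,200,130,130,125,6,"pics/s_tail.png") if False else crop(s,200,130,130,98,6,"pics/s_tail.png")
crop(s,240,170,80,80,7,"pics/s_tail2.png")
E
```

```text
(no output)
```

View pics/t_tail.png

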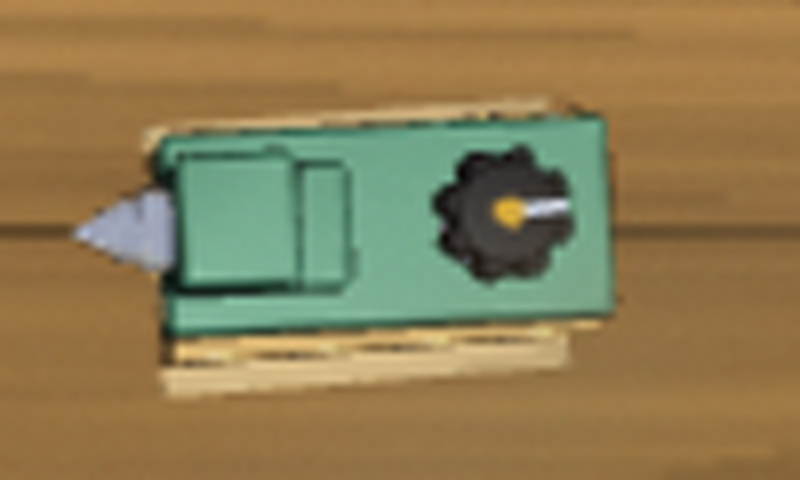

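View pics/t_sock.png

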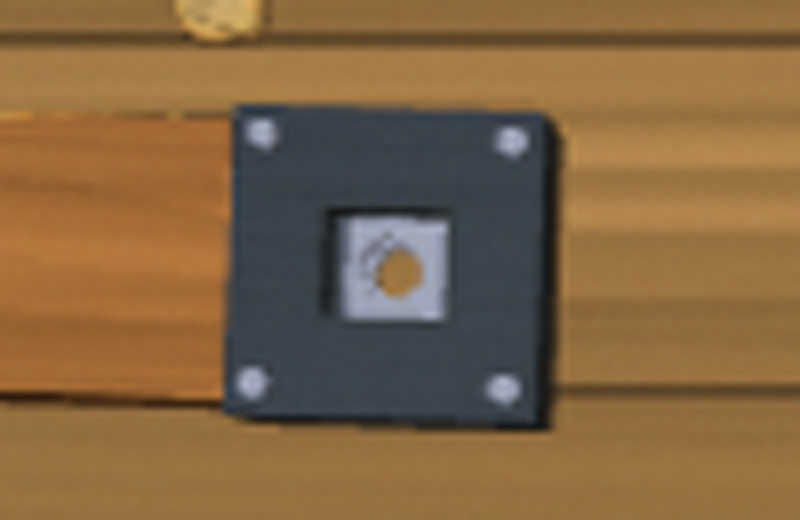

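View pics/s_tail2.png

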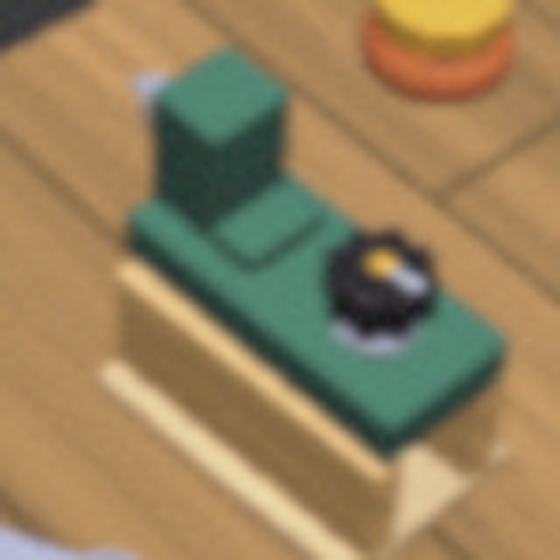

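View pics/s_tail.png

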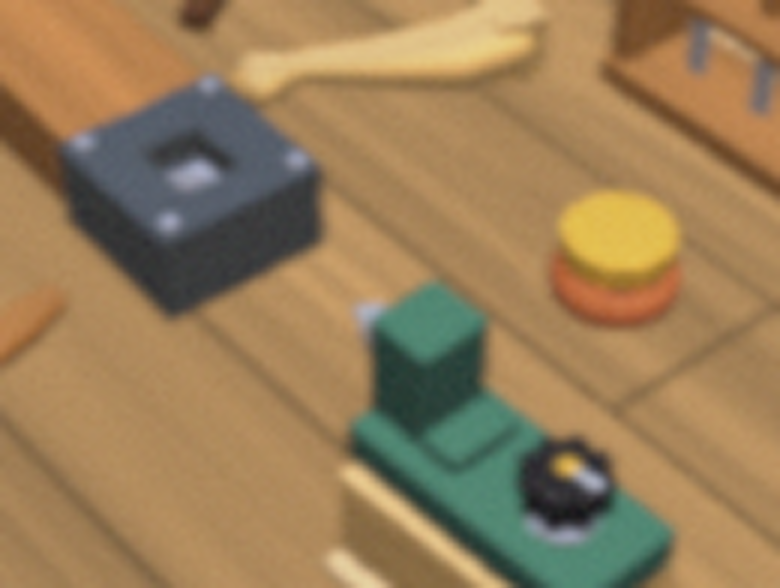

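```bash
cat > h.py <<'E'
import numpy as np,pickle
from scipy.optimize import least_squares
def proj(c,P):
    T=np.linalg.inv(c["T"]);p=(T[:3,:3]@np.asarray(P).T).T+T[:3,3]
    q=(c["K"]@p.T).T;return q[:,:2]/q[:,2:]
def full(pts,f,o): return (np.array(pts,float)+.5)/f-.5+np.array(o)
def fit(obs,z0,g,dof=3):
    def P(v,m):
        m=np.array(m)/1000;c,s=np.cos(v[2]),np.sin(v[2])
        return np.c_[v[0]+c*m[:,0]-s*m[:,1],v[1]+s*m[:,0]+c*m[:,1],m[:,2]+(v[3] if len(v)>3 else z0)]
    def r(v): return np.concatenate([(proj(c,P(v,m))-px).ravel() for c,px,m in obs])
    s=least_squares(r,g,loss='soft_l1',f_scale=.7);return s.x,[ (proj(c,P(s.x,m))-px).round(1).tolist() for c,px,m in obs]
E
python3 - <<'E'
from h import *
t=pickle.load(open("top0.pkl","rb"));s=pickle.load(open("side0.pkl","rb"))
tp=full([(163,138),(606,116),(612,316),(165,335),(180,155),(292,150),(298,290),(183,290),(75,233),(507,212)],8,(255,145))
tm=[(35,112,28),(35,-42,28),(-35,-42,28),(-35,112,28),(22,112,90),(22,72,90),(-22,72,90),(-22,112,90),(0,144,60),(0,0,62)]
sp=full([(157,100),(230,50),(287,97),(218,143),(503,340),(388,437),(133,215),(382,262)],7,(240,170))
sm=[(-22,112,90),(22,112,90),(22,72,90),(-22,72,90),(35,-42,28),(-35,-42,28),(-35,112,28),(0,0,62)]
for o in ([(t,tp,tm)],[(s,sp,sm)],[(t,tp,tm),(s,sp,sm)]):
    v,r=fit(o,.068,[.45,-.2,0]);print("tail",v.round(4));
print(r)
v,r=fit(o,.068,[.45,-.2,0,.068]);print("tail z free",v.round(4))
tp=full([(237,107),(548,116),(225,410),(542,418),(325,210),(450,216),(322,314),(447,320)],8,(140,125))
tm=[(55,55,0),(55,-55,0),(-55,55,0),(-55,-55,0),(19.2,22.2,0),(19.2,-22.2,0),(-19.2,22.2,0),(-19.2,-22.2,0)]
sp=full([(210,78),(318,168),(175,232),(62,150),(195,130),(235,163),(148,157)],6,(200,130))
sm=[(55,55,0),(55,-55,0),(-55,-55,0),(-55,55,0),(19.2,22.2,0),(19.2,-22.2,0),(-19.2,22.2,0)]
for o in ([(t,tp,tm)],[(s,sp,sm)],[(t,tp,tm),(s,sp,sm)]):
    v,r=fit(o,.06,[.5,.07,0]);print("sock",v.round(4))
print(r)
E
```

```text
tail [ 0.5339 -0.2802  0.0442]
tail [ 0.5318 -0.283   0.0375]
tail [ 0.5333 -0.281   0.0408]
[[[-0.4, -0.5], [0.5, 0.1], [1.0, 0.6], [0.4, 0.5], [-0.7, -0.0], [0.9, -0.0], [0.9, -0.4], [-0.3, 0.2], [-0.1, 0.1], [0.4, 0.5]], [[-1.4, -1.6], [-0.3, -1.5], [1.3, -0.9], [-0.3, -0.1], [1.6, -0.2], [0.2, -0.9], [-1.4, -0.6], [-0.1, 0.5]]]
tail z free [ 0.5342 -0.2806  0.0427  0.0639]
sock [ 0.5778  0.0743 -0.0258]
sock [0.5766 0.0711 0.0133]
sock [ 0.5776  0.074  -0.0176]
[[[-0.1, -0.1], [-0.1, -0.4], [0.3, 0.9], [-0.2, 0.7], [0.2, -0.1], [0.3, -0.5], [0.2, 0.5], [0.3, 0.0]], [[0.4, -0.8], [1.1, -0.3], [-1.4, 2.3], [-0.6, -0.7], [0.1, -1.0], [0.9, -0.1], [-1.1, -1.2]]]
```

```bash
cat >> h.py <<'E'
def delta(pos,yaw_deg):
    "grasp-point target world pos (TCP 155mm above), jaw-x yaw -> tool shift cm, turn deg about tool y"
    from station import robot
    from scipy.spatial.transform import Rotation as R
    s=robot.sense();M=R.from_rotvec(s['tcp_rot']).as_matrix()
    d=M.T@(np.array(pos)+[0,0,.155]-s['eef_pos'])*100
    y=np.degrees(np.arctan2(M[1,0],M[0,0]));c,n=np.cos(np.radians(yaw_deg)),np.sin(np.radians(yaw_deg))
    G=np.array([[c,0,-n],[n,0,c],[0,-1,0]])
    print("t",round(s['time_s'],2),"q",s['q'].round(2),"gp",(s['eef_pos']-[0,0,.155]).round(4),"yaw",y.round(2),"w",round(s['grip_width'],4),"F",s['contact_force'].round(1))
    print("shift",d.round(2),"turn",np.degrees(R.from_matrix(M.T@G).as_rotvec()).round(2))
E
python3 -c "
from h import *
delta([.529,-.189,.205],2.4)"
```

```text
t 0.1 q [ 1.2   0.05  1.4   0.    1.69 -0.07] gp [0.1555 0.5014 0.249 ] yaw 72.77 w 0.0855 F [ 0.2 -0.3  1. ]
shift [-54.87   4.46 -56.13] turn [ 4.000e-02  7.037e+01 -7.000e-02]
```

Emit:
send_rows([
  [0, [-3.3, 0.2, -3.4], [0, 4, 0]],
  [0, [-6.6, 0.4, -6.8], [0, 8, 0]],
  [0, [-9.9, 0.6, -10.2], [0, 12, 0]],
  [0, [-13.2, 0.8, -13.5], [0, 16, 0]],
  [0, [-16.5, 1, -16.9], [0, 20, 0]],
  [0, [-19.8, 1.2, -20.3], [0, 24, 0]],
  [0, [-23.1, 1.4, -23.6], [0, 28, 0]],
  [0, [-26.4, 1.6, -27], [0, 32, 0]],
  [0, [-29.7, 1.8, -30.4], [0, 36, 0]],
  [0, [-33, 2, -33.7], [0, 40, 0]],
])

```text
time_s: 1.1
eef_pos: [0.38, 0.0845, 0.3845]
tcp_rot: [-1.524, -0.446, 0.445]
contact_force: [0.5, 0.8, 0.3]
grip_width: 0.0853
```

```bash
python3 -c "
from h import *
delta([.529,-.189,.205],2.4)"
```

```text
t 1.1 q [ 0.12 -0.34  1.79  0.    1.69 -0.45] gp [0.38   0.0845 0.2295] yaw 32.6 w 0.0853 F [0.5 0.8 0.3]
shift [ -2.18   2.45 -31.07] turn [-0.00e+00  3.02e+01  2.00e-02]
```

Emit:
send_rows([
  [0, [-0.3, 0.3, -3.9], [0, 3.8, 0]],
  [0, [-0.6, 0.6, -7.8], [0, 7.6, 0]],
  [0, [-0.8, 0.9, -11.7], [0, 11.4, 0]],
  [0, [-1.1, 1.2, -15.5], [0, 15.2, 0]],
  [0, [-1.4, 1.5, -19.4], [0, 19, 0]],
  [0, [-1.7, 1.8, -23.3], [0, 22.8, 0]],
  [0, [-1.9, 2.1, -27.2], [0, 26.6, 0]],
  [0, [-2.2, 2.4, -31], [0, 30.2, 0]],
  [0, [-2.2, 2.4, -31], [0, 30.2, 0]],
  [0, [-2.2, 2.4, -31], [0, 30.2, 0]],
])

```text
time_s: 2.1
eef_pos: [0.5289, -0.1866, 0.3596]
tcp_rot: [-1.569, -0.033, 0.036]
contact_force: [0.4, -0.1, -0.3]
grip_width: 0.0854
```

```bash
python3 - <<'E'
from h import *
import cv2
delta([.529,-.189,.140],2.4)
from station import robot
for n in("side","top"):
    c=robot.camera(n);pickle.dump(c,open(f"{n}1.pkl","wb"))
    p=c["pixels"];u=proj(c,[[.529,-.189,.15]])[0].astype(int);print(n,u)
    k=p[max(0,u[1]-45):u[1]+45,u[0]-60:u[0]+60];cv2.imwrite(f"pics/{n}1.png",cv2.resize(k,None,fx=6,fy=6,interpolation=cv2.INTER_CUBIC))
E
```

```text
t 2.1 q [-0.41  0.17  1.36  0.    1.61 -0.45] gp [ 0.5289 -0.1866  0.2046] yaw 2.53 w 0.0854 F [ 0.4 -0.1 -0.3]
shift [ 0.01  6.46 -0.25] turn [-0.07  0.13 -0.1 ]
side [271 184]
top [284 172]
```

View pics/side1.png

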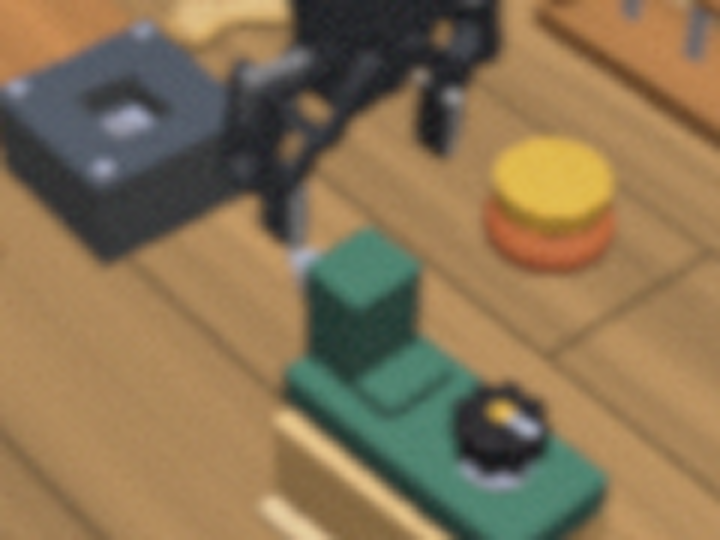

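View pics/top1.png

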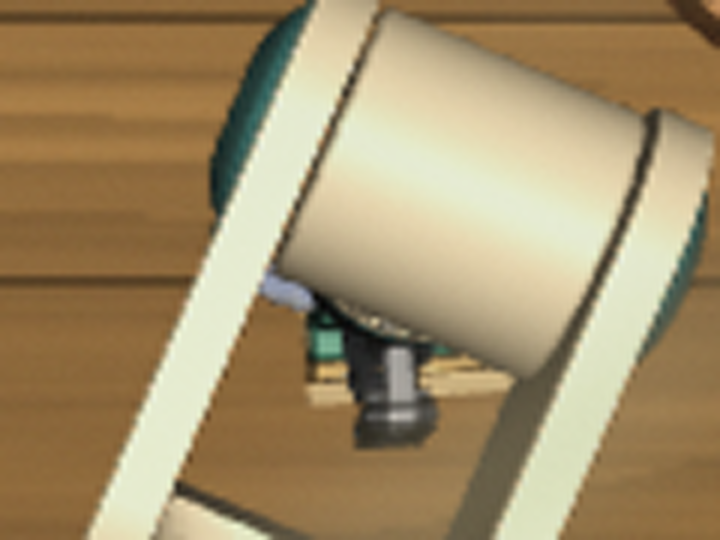

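Emit:
send_rows([
  [0, [0, 1, -0.1], [0, 0, 0]],
  [0, [0, 2, -0.2], [0, 0, 0]],
  [0, [0, 3, -0.25], [0, 0, 0]],
  [0, [0, 4, -0.25], [0, 0, 0]],
  [0, [0, 5, -0.25], [0, 0, 0]],
  [0, [0, 5.8, -0.25], [0, 0, 0]],
  [0, [0, 6.4, -0.25], [0, 0, 0]],
  [0, [0, 6.4, -0.25], [0, 0, 0]],
  [0.3, [0, 6.4, -0.25], [0, 0, 0]],
  [0.4, [0, 6.4, -0.25], [0, 0, 0]],
])

```text
time_s: 3.2
eef_pos: [0.5291, -0.1887, 0.2973]
tcp_rot: [-1.571, -0.036, 0.034]
contact_force: [0.3, 0.5, 0.3]
grip_width: 0.0591
```

```bash
python3 -c "
from h import *
delta([.529,-.189,.140],2.4)"
```

```text
t 3.2 q [-0.41  0.21  1.44  0.    1.49 -0.45] gp [ 0.5291 -0.1887  0.1423] yaw 2.56 w 0.0591 F [0.3 0.5 0.3]
shift [-0.02  0.23 -0.02] turn [0.02 0.16 0.06]
```

Emit:
send_rows([
  [0.4, [0, 0.4, 0], [0, 0, 0]],
  [0.4, [0, 0.8, 0], [0, 0, 0]],
  [0.5, [0, 0.8, 0], [0, 0, 0]],
  [1, [0, 0.8, 0], [0, 0, 0]],
  [1, [0, 0.8, 0], [0, 0, 0]],
  [1, [0, 0.8, 0], [0, 0, 0]],
  [1, [0, 0.8, 0], [0, 0, 0]],
  [1, [0, 0.8, 0], [0, 0, 0]],
  [1, [0, 0.8, 0], [0, 0, 0]],
  [1, [0, 0.8, 0], [0, 0, 0]],
], grip_force=120)

```text
time_s: 4.2
eef_pos: [0.5289, -0.1886, 0.2883]
tcp_rot: [-1.57, -0.034, 0.036]
contact_force: [-0.7, 0.5, -7.1]
grip_width: 0.0427
```

```bash
python3 -c "
from h import *
delta([.529,-.189,.140],2.4)"
```

```text
t 4.2 q [-0.41  0.22  1.45  0.    1.47 -0.45] gp [ 0.5289 -0.1886  0.1333] yaw 2.56 w 0.0427 F [-0.7  0.5 -7.1]
shift [ 0.01 -0.67 -0.04] turn [-0.03  0.16 -0.04]
```

Emit:
send_rows([
  [1, [0, -0.5, 0], [0, 0, 0]],
  [1, [0, -1.2, 0], [0, 0, 0]],
  [1, [0, -2.2, 0], [0, 0, 0]],
  [1, [0, -3.2, 0], [0, 0, 0]],
  [1, [0, -4.2, 0], [0, 0, 0]],
  [1, [0, -5.2, 0], [0, 0, 0]],
  [1, [0, -6.2, 0], [0, 0, 0]],
  [1, [0, -7, 0], [0, 0, 0]],
  [1, [0, -7.5, 0], [0, 0, 0]],
  [1, [0, -7.5, 0], [0, 0, 0]],
])

```text
time_s: 5.2
eef_pos: [0.5291, -0.1887, 0.3646]
tcp_rot: [-1.571, -0.036, 0.034]
contact_force: [-0.4, -0.3, -6.0]
grip_width: 0.0427
```

```bash
python3 - <<'E'
from h import *
import cv2
delta([.529,-.189,.2083],2.4)
from station import robot
for n in("side","top"):
    c=robot.camera(n);pickle.dump(c,open(f"{n}2.pkl","wb"))
    p=c["pixels"];u=proj(c,[[.529,-.24,.17]])[0].astype(int);print(n,u)
    k=p[max(0,u[1]-45):u[1]+45,u[0]-60:u[0]+60];cv2.imwrite(f"pics/{n}2.png",cv2.resize(k,None,fx=6,fy=6,interpolation=cv2.INTER_CUBIC))
E
```

```text
t 5.2 q [-0.41  0.17  1.35  0.    1.62 -0.45] gp [ 0.5291 -0.1887  0.2096] yaw 2.56 w 0.0427 F [-0.4 -0.3 -6. ]
shift [-0.01  0.13 -0.03] turn [0.03 0.16 0.08]
side [283 189]
top [305 172]
```

View pics/side2.png

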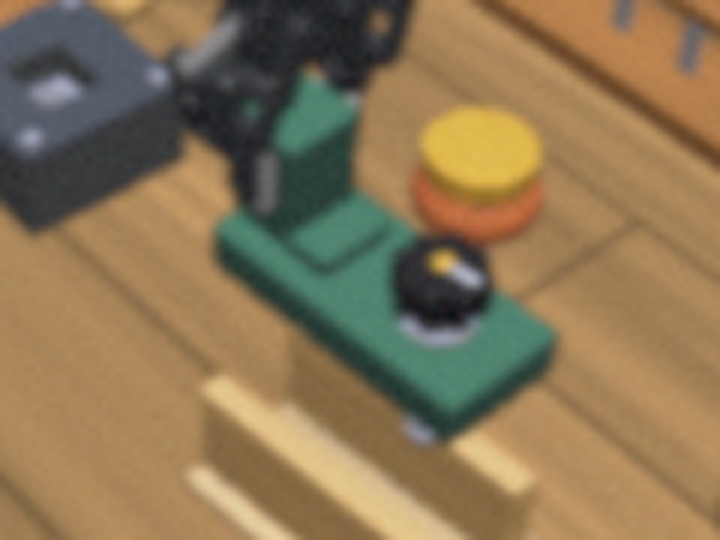

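View pics/top2.png

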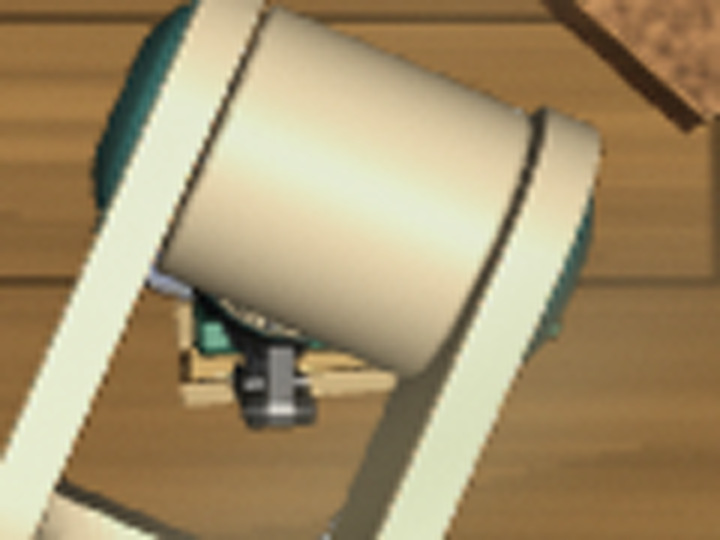

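```bash
python3 - <<'E'
from h import *
s=pickle.load(open("side2.pkl","rb"))
sp=full([(220,236),(553,340),(443,408),(443,262),(352,97)],6,(223,144))
sm=np.array([(-35,112,28),(35,-42,28),(-35,-42,28),(0,0,62),(22,72,90)])/1000
from scipy.spatial.transform import Rotation as R
def P(v):
    h=np.array([0,.092,.072]); Rm=R.from_euler('ZX',[v[3],v[4]]).as_matrix()
    return (Rm@sm.T).T+[v[0],v[1],v[2]]
def r(v): return np.concatenate([(proj(s,P(v))-sp).ravel(), (v[[0,1,3]]-[.533,-.281,.043])/[.003,.003,.02]])
o=least_squares(r,[.533,-.281,.143,.04,0]);print(o.x.round(4),o.fun.round(1))
E
```

```text
[ 0.5333 -0.2811  0.1434  0.0263 -0.0513] [-2.  -1.   1.1 -1.6  0.4  0.2 -1.  -0.   1.2  2.5  0.1 -0.  -0.8]
```

```bash
python3 - <<'E'
from h import *
delta([.5792,.1664,.2083],-1.2)
E
```

```text
t 5.3 q [-0.41  0.17  1.36  0.    1.62 -0.45] gp [ 0.529  -0.1887  0.2083] yaw 2.57 w 0.043 F [ 0.7  0.1 -7.3]
shift [6.610e+00 1.000e-02 3.525e+01] turn [-0.02  3.77 -0.03]
```

Emit:
send_rows([
  [1, [0.3, 0, 1.5], [0, 0.1, 0]],
  [1, [0.8, 0, 4.5], [0, 0.4, 0]],
  [1, [1.6, 0, 8.5], [0, 0.9, 0]],
  [1, [2.4, 0, 13], [0, 1.4, 0]],
  [1, [3.3, 0, 17.5], [0, 1.9, 0]],
  [1, [4.1, 0, 22], [0, 2.4, 0]],
  [1, [5, 0, 26.5], [0, 2.9, 0]],
  [1, [5.8, 0, 31], [0, 3.4, 0]],
  [1, [6.4, 0, 34], [0, 3.7, 0]],
  [1, [6.6, 0, 35.2], [0, 3.8, 0]],
])

```text
time_s: 6.3
eef_pos: [0.5787, 0.1697, 0.3629]
tcp_rot: [-1.57, 0.015, -0.013]
contact_force: [0.0, -0.3, -6.1]
grip_width: 0.0427
```

```bash
python3 - <<'E'
from h import *
import cv2
from station import robot
for n in("side","top"):
    c=robot.camera(n);pickle.dump(c,open(f"{n}3.pkl","wb"))
    p=c["pixels"];u=proj(c,[[.58,.09,.12]])[0].astype(int);print(n,u)
    k=p[max(0,u[1]-45):u[1]+45,u[0]-60:u[0]+60];cv2.imwrite(f"pics/{n}3.png",cv2.resize(k,None,fx=6,fy=6,interpolation=cv2.INTER_CUBIC))
delta([.5792,.1664,.2083],-1.2)
E
```

```text
side [228 139]
top [178 154]
t 6.4 q [0.22 0.29 1.22 0.   1.63 0.24] gp [0.5789 0.1681 0.208 ] yaw -1.07 w 0.0427 F [ 0.  -0.5 -7.3]
shift [ 0.04 -0.03 -0.17] turn [-0.01  0.13 -0.06]
```

View pics/side3.png

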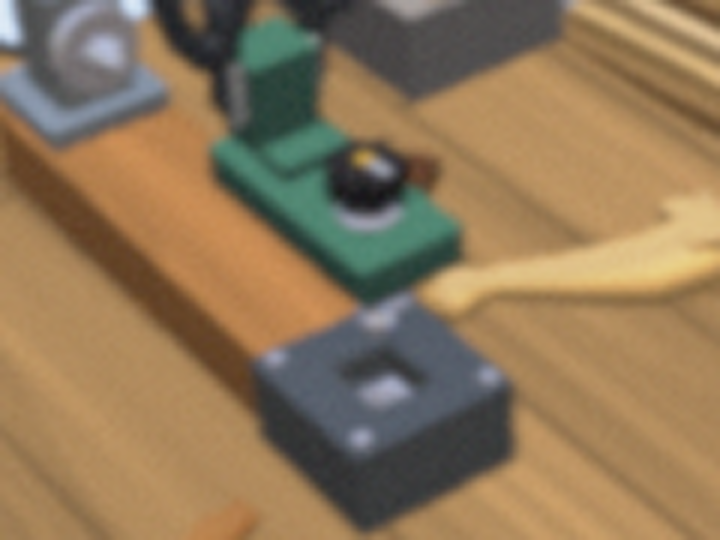

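View pics/top3.png

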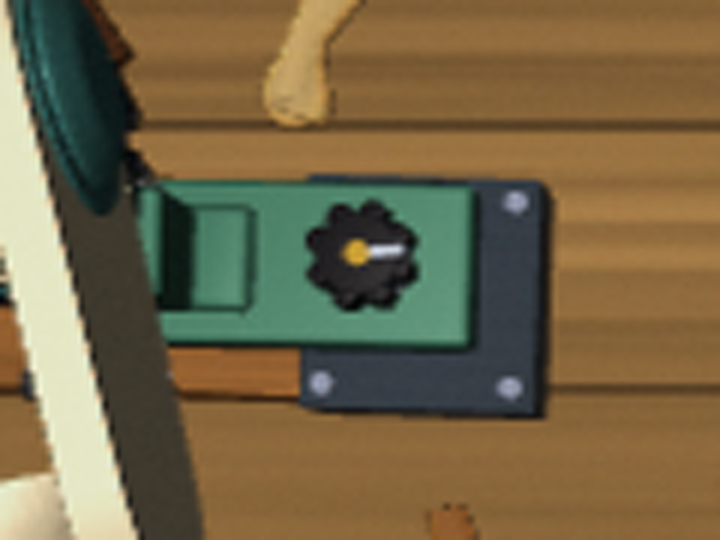

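```bash
python3 - <<'E'
from h import *
from scipy.spatial.transform import Rotation as R
t=pickle.load(open("top3.pkl","rb"));s=pickle.load(open("side3.pkl","rb"))
tp=full([(473,183),(470,346),(361,255),(252,205),(251,309)],6,(178-60,154-45));tm=np.array([(35,-42,28),(-35,-42,28),(0,0,62),(22,50,30),(-22,50,30)])[:3]/1000;tp=tp[:3]
sp=full([(462,238),(366,276),(212,150),(367,165),(320,40)],6,(228-60,139-45));sm=np.array([(35,-42,28),(-35,-42,28),(-35,112,28),(0,0,62),(22,72,90)])/1000
def P(v,m): return (R.from_euler('ZX',[v[3],v[4]]).as_matrix()@m.T).T+v[:3]
for ws in (0,1):
    def r(v): return np.concatenate([(proj(t,P(v,tm))-tp).ravel(),ws*(proj(s,P(v,sm))-sp).ravel(),(v[2:]-[.1425,-.019,0])/[.002,.02,.02]])
    o=least_squares(r,[.578,.074,.142,0,0]);print(o.x.round(4),o.fun.round(1))
E
```

```text
[ 0.5782  0.0773  0.1424 -0.0163  0.002 ] [ 0.3 -0.   0.2  0.4 -0.5 -0.3  0.  -0.  -0.  -0.  -0.  -0.  -0.  -0.
  0.   0.  -0.   0.1  0.1]
[ 5.781e-01  7.680e-02  1.404e-01 -1.960e-02 -1.000e-04] [ 0.6  0.2  0.4  0.5 -0.1 -0.2  1.1 -1.8 -0.8  0.1 -1.  -0.8 -0.  -0.5
  0.3  0.8 -1.1 -0.  -0. ]
```

Emit:
send_rows([
  [1, [0, 0.5, -0.2], [0, 0.1, 0]],
  [1, [0, 1.2, -0.2], [0, 0.1, 0]],
  [1, [0, 2, -0.2], [0, 0.1, 0]],
  [1, [0, 2.8, -0.2], [0, 0.1, 0]],
  [1, [0, 3.4, -0.2], [0, 0.1, 0]],
  [1, [0, 4, -0.2], [0, 0.1, 0]],
  [1, [0, 4.5, -0.2], [0, 0.1, 0]],
  [1, [0, 5, -0.2], [0, 0.1, 0]],
  [1, [0, 5.4, -0.2], [0, 0.1, 0]],
  [1, [0, 5.4, -0.2], [0, 0.1, 0]],
])

```text
time_s: 7.4
eef_pos: [0.579, 0.164, 0.3089]
tcp_rot: [-1.571, 0.019, -0.017]
contact_force: [0.3, 0.4, -6.2]
grip_width: 0.0424
```

```bash
cat > snap.py <<'E'
from h import *
import cv2,sys
from station import robot
i=sys.argv[1]; 
for n in("side","top"):
    c=robot.camera(n);pickle.dump(c,open(f"{n}{i}.pkl","wb"))
    p=c["pixels"];u=proj(c,[[.58,.09,.09]])[0].astype(int);print(n,u)
    k=p[max(0,u[1]-45):u[1]+45,u[0]-60:u[0]+60];cv2.imwrite(f"pics/{n}{i}.png",cv2.resize(k,None,fx=6,fy=6,interpolation=cv2.INTER_CUBIC))
E
python3 snap.py 4; python3 -c "
from h import *
delta([.5786,.166,.126],-1.2)"
```

```text
side [228 146]
top [180 155]
t 7.5 q [0.21 0.31 1.3  0.   1.53 0.24] gp [0.5792 0.164  0.1548] yaw -1.33 w 0.0427 F [ 0.2 -0.1 -6. ]
shift [-0.06  2.88  0.2 ] turn [-0.01 -0.13  0.01]
```

View pics/side4.png

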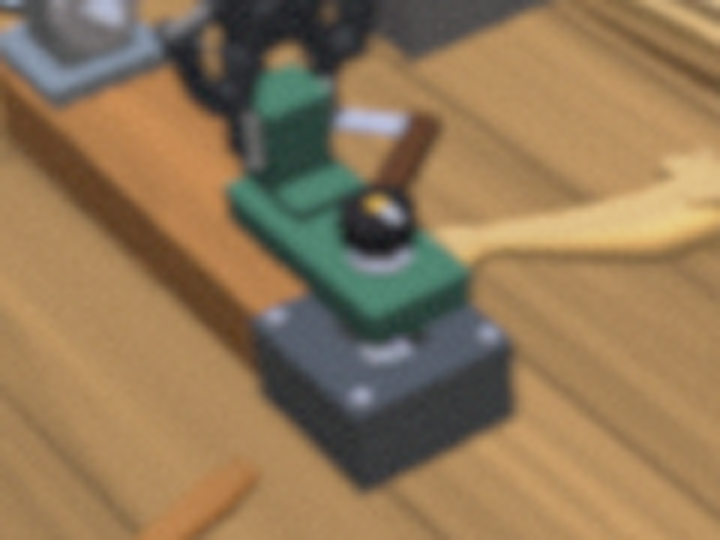

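View pics/top4.png

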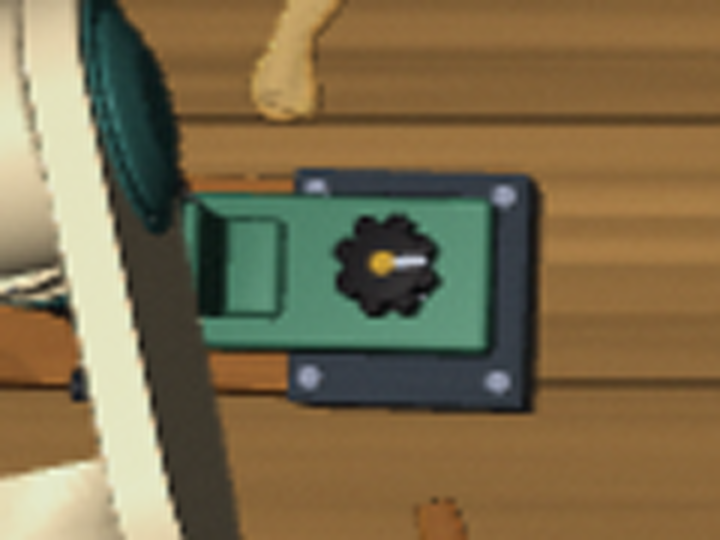

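```bash
python3 - <<'E'
from h import *
from scipy.spatial.transform import Rotation as R
t=pickle.load(open("top4.pkl","rb"));s=pickle.load(open("side4.pkl","rb"))
tp=full([(492,200),(489,352),(388,265)],6,(180-60,155-45));tm=np.array([(35,-42,28),(-35,-42,28),(0,0,62)])/1000
sp=full([(468,272),(372,312),(232,188),(380,207)],6,(228-60,146-45));sm=np.array([(35,-42,28),(-35,-42,28),(-35,112,28),(0,0,62)])/1000
def P(v,m): return (R.from_euler('ZX',[v[3],v[4]]).as_matrix()@m.T).T+v[:3]
for ws in (0,1):
    def r(v): return np.concatenate([(proj(t,P(v,tm))-tp).ravel(),ws*(proj(s,P(v,sm))-sp).ravel(),(v[2:]-[.089,-.022,0])/[.002,.02,.02]])
    o=least_squares(r,[.578,.074,.142,0,0]);print(o.x.round(4),o.fun.round(1))
# block corners in this view, z .06, screws also
bp=full([(298,170),(537,178),(289,402),(527,410)],6,(120,110))
bm=[(55,55,0),(55,-55,0),(-55,55,0),(-55,-55,0)]
print(fit([(t,bp,bm)],.06,[.578,.074,0]))
E
```

```text
[ 0.5776  0.0708  0.0889 -0.0208  0.0025] [ 0.4 -0.3  0.2  0.4 -0.5 -0.1  0.  -0.   0.   0.  -0.  -0.  -0.  -0.
 -0.   0.1  0.1]
[ 0.5779  0.0703  0.0882 -0.0323 -0.0069] [ 0.6 -0.3  0.1  0.5 -0.5 -0.2  1.5 -0.6  0.   0.9 -1.4 -0.7 -0.3 -0.3
 -0.4 -0.5 -0.3]
(array([ 0.57689252,  0.07300077, -0.03291919]), [[[0.4, -0.1], [-0.5, -0.1], [0.3, 0.1], [-0.3, 0.1]]])
```

Emit:
send_rows([
  [1, [-0.05, 0, 0.17], [0, 0, 0]],
  [1, [-0.05, 0.3, 0.17], [0, 0, 0]],
  [1, [-0.05, 0.6, 0.17], [0, 0, 0]],
  [1, [-0.05, 0.9, 0.17], [0, 0, 0]],
  [1, [-0.05, 1.1, 0.17], [0, 0, 0]],
  [1, [-0.05, 1.3, 0.17], [0, 0, 0]],
  [1, [-0.05, 1.5, 0.17], [0, 0, 0]],
  [1, [-0.05, 1.7, 0.17], [0, 0, 0]],
  [1, [-0.05, 1.7, 0.17], [0, 0, 0]],
  [1, [-0.05, 1.7, 0.17], [0, 0, 0]],
])

```text
time_s: 8.5
eef_pos: [0.5787, 0.166, 0.2935]
tcp_rot: [-1.57, 0.017, -0.019]
contact_force: [-2.4, 3.9, 1.9]
grip_width: 0.0429
```

```bash
python3 -c "
from h import *
delta([.5786,.166,.1253],-1.2)"
```

```text
t 8.5 q [0.22 0.33 1.31 0.   1.5  0.24] gp [0.5787 0.166  0.1385] yaw -1.32 w 0.0429 F [-2.4  3.9  1.9]
shift [-0.01  1.32  0.  ] turn [-0.04 -0.12  0.06]
```

Emit:
send_rows([
  [1, [-0.02, 0.2, 0.04], [0, 0, 0]],
  [1, [-0.03, 0.4, 0.06], [0, 0, 0]],
  [1, [-0.03, 0.6, 0.06], [0, 0, 0]],
  [1, [-0.03, 0.8, 0.06], [0, 0, 0]],
  [1, [-0.03, 1, 0.06], [0, 0, 0]],
  [1, [-0.03, 1.1, 0.06], [0, 0, 0]],
  [1, [-0.03, 1.2, 0.06], [0, 0, 0]],
  [1, [-0.03, 1.3, 0.06], [0, 0, 0]],
  [1, [-0.03, 1.3, 0.06], [0, 0, 0]],
  [1, [-0.03, 1.3, 0.06], [0, 0, 0]],
])

```text
time_s: 9.5
eef_pos: [0.5784, 0.1664, 0.2801]
tcp_rot: [-1.57, 0.018, -0.019]
contact_force: [1.6, 4.7, 0.4]
grip_width: 0.0429
```

```bash
python3 snap.py 5; python3 -c "
from h import *
delta([.5786,.166,.1253],-1.2)"
```

```text
side [228 146]
top [180 155]
t 9.6 q [0.22 0.34 1.33 0.   1.48 0.24] gp [0.5784 0.1664 0.125 ] yaw -1.33 w 0.0429 F [0.6 5.1 1.3]
shift [ 0.02 -0.03 -0.04] turn [-0.02 -0.13  0.03]
```

View pics/side5.png

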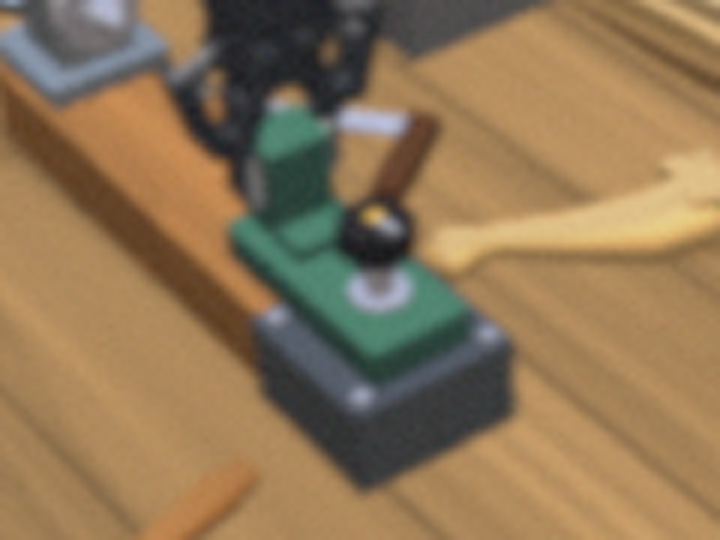

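View pics/top5.png

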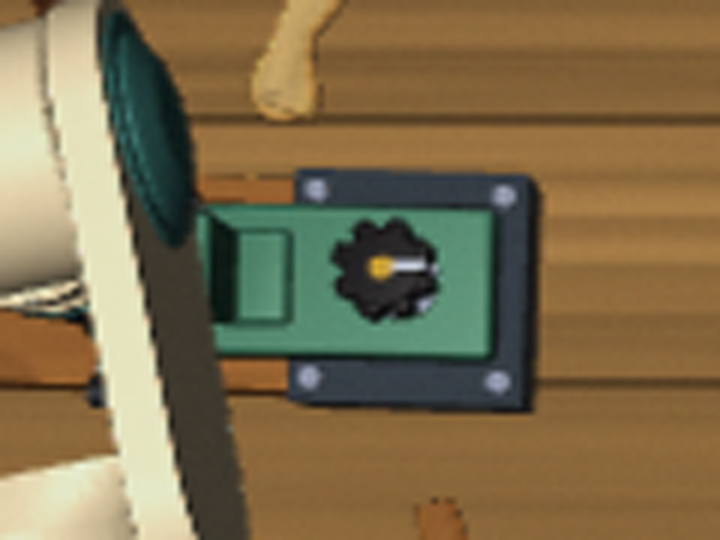

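Emit:
send_rows([
  [1, [0, 0.1, 0], [0, 0, 0]],
  [1, [0, 0.2, 0], [0, 0, 0]],
  [1, [0, 0.3, 0], [0, 0, 0]],
  [1, [0, 0.3, 0], [0, 0, 0]],
  [1, [0, 0.3, 0], [0, 0, 0]],
  [1, [0, 0.3, 0], [0, 0, 0]],
  [1, [0, 0.3, 0], [0, 0, 0]],
  [1, [0, 0.3, 0], [0, 0, 0]],
  [1, [0, 0.3, 0], [0, 0, 0]],
  [1, [0, 0.3, 0], [0, 0, 0]],
])

```text
time_s: 10.6
eef_pos: [0.5783, 0.1664, 0.28]
tcp_rot: [-1.57, 0.017, -0.019]
contact_force: [-6.2, 2.6, 16.9]
grip_width: 0.0429
```

```bash
python3 -c "
from h import *
delta([.5786,.166,.1253],-1.2)"
```

```text
t 10.6 q [0.22 0.34 1.33 0.   1.47 0.24] gp [0.5783 0.1664 0.125 ] yaw -1.33 w 0.0429 F [-6.2  2.6 16.9]
shift [ 0.03 -0.03 -0.04] turn [-0.04 -0.13  0.09]
```

Emit:
send_rows([
  [0.6, [0, -0.3, 0], [0, 0, 0]],
  [0, [0, -0.3, 0], [0, 0, 0]],
  [0, [0, -0.3, 0], [0, 0, 0]],
  [0, [0, -0.3, 0], [0, 0, 0]],
  [0, [0, -0.3, 0], [0, 0, 0]],
  [0, [0, -0.8, 0], [0, 0, 0]],
  [0, [0, -2.5, 0], [0, 0, 0]],
  [0, [0, -4.5, 0], [0, 0, 0]],
  [0, [0, -6.5, 0], [0, 0, 0]],
  [0, [0, -8.5, 0], [0, 0, 0]],
], grip_force=30)

```text
time_s: 11.6
eef_pos: [0.5783, 0.1662, 0.3629]
tcp_rot: [-1.571, 0.018, -0.019]
contact_force: [0.4, 0.4, -0.3]
grip_width: 0.0851
```

```bash
python3 snap.py 6; python3 -c "
from h import *
delta([.577,.074,.210],-1.3)"
```

```text
side [228 146]
top [180 155]
t 11.7 q [ 0.22  0.28  1.22 -0.    1.63  0.24] gp [0.5787 0.1663 0.2106] yaw -1.34 w 0.0854 F [-0.  -0.1  0.2]
shift [ 0.05  0.04 -9.23] turn [-0.08 -0.04  0.36]
```

View pics/side6.png

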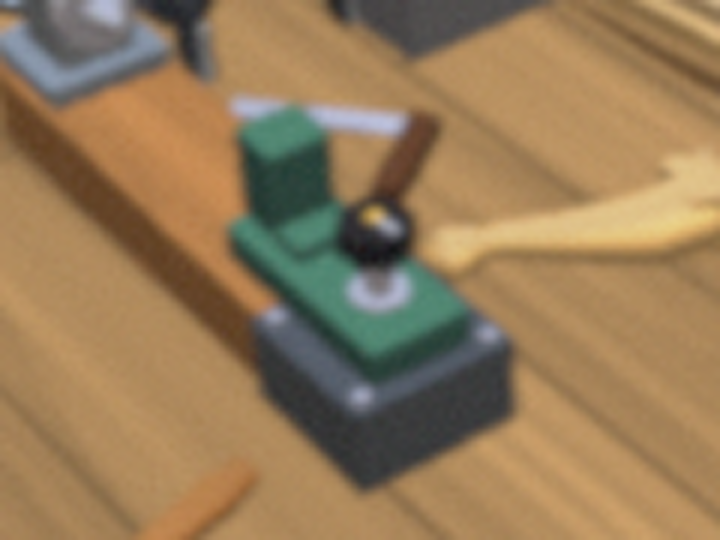

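View pics/top6.png

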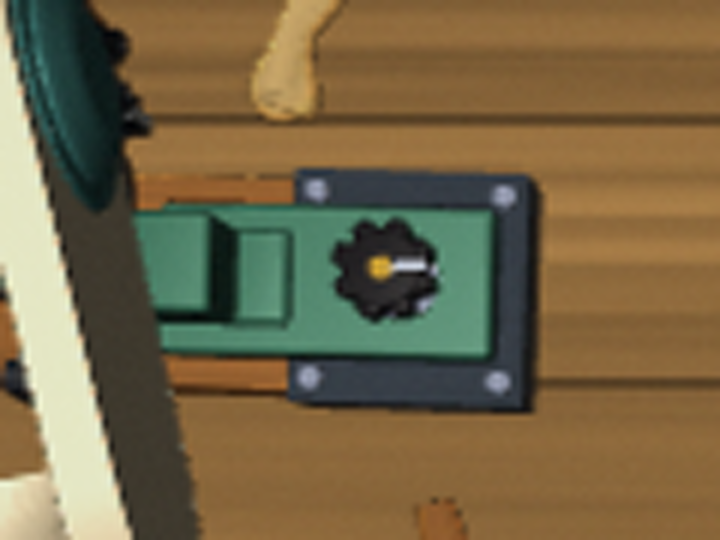

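```bash
python3 - <<'E'
from h import *
t=pickle.load(open("top6.pkl","rb"))
for cr in ((381,267),(385,270)):
    u=full([cr],6,(120,110))[0]
    d=t["T"][:3,:3]@np.linalg.inv(t["K"])@[*u,1];o=t["T"][:3,3];print(o+d*(.1415-o[2])/d[2])
E
```

```text
[0.57771613 0.07389658 0.1415    ]
[0.5764104  0.07215161 0.1415    ]
```

Emit:
send_rows([
  [0, [0, 0, -2.3], [0, 0, 0]],
  [0, [0.05, 0, -5], [0, 0, 0]],
  [0, [0.05, 0, -7.5], [0, 0, 0]],
  [0, [0.05, 0, -9.2], [0, 0, 0]],
  [0, [0.05, 0, -9.2], [0, 0, 0]],
  [0, [0.05, 1.5, -9.2], [0, 0, 0]],
  [0, [0.05, 3, -9.2], [0, 0, 0]],
  [0, [0.05, 4.5, -9.2], [0, 0, 0]],
  [0, [0.05, 4.5, -9.2], [0, 0, 0]],
  [0, [0.05, 4.5, -9.2], [0, 0, 0]],
])

```text
time_s: 12.7
eef_pos: [0.5767, 0.0747, 0.3159]
tcp_rot: [-1.571, 0.019, -0.017]
contact_force: [0.1, 0.0, 0.4]
grip_width: 0.0853
```

```bash
python3 snap.py 7; python3 -c "
from h import *
delta([.577,.0738,.126],-1.3)"
```

```text
side [228 146]
top [180 155]
t 12.8 q [0.06 0.25 1.35 0.   1.53 0.09] gp [0.5769 0.0745 0.1624] yaw -1.32 w 0.0852 F [-0.2  0.3  0.1]
shift [ 0.01  3.64 -0.07] turn [-0.01 -0.02  0.07]
```

View pics/side7.png

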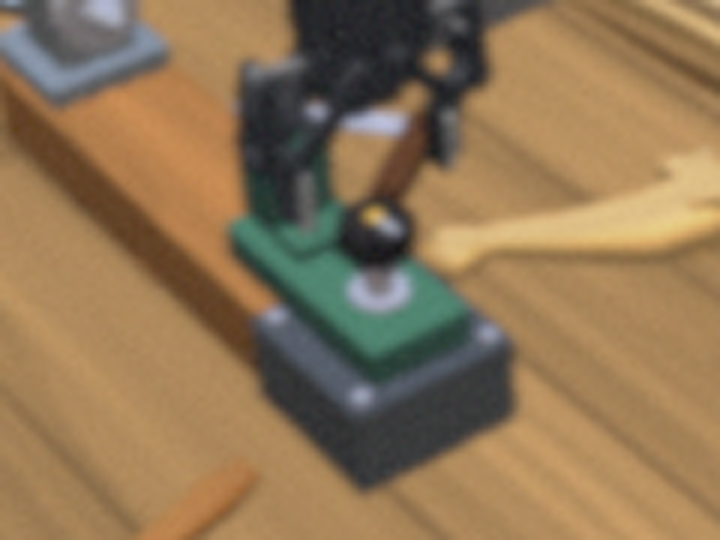

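View pics/top7.png

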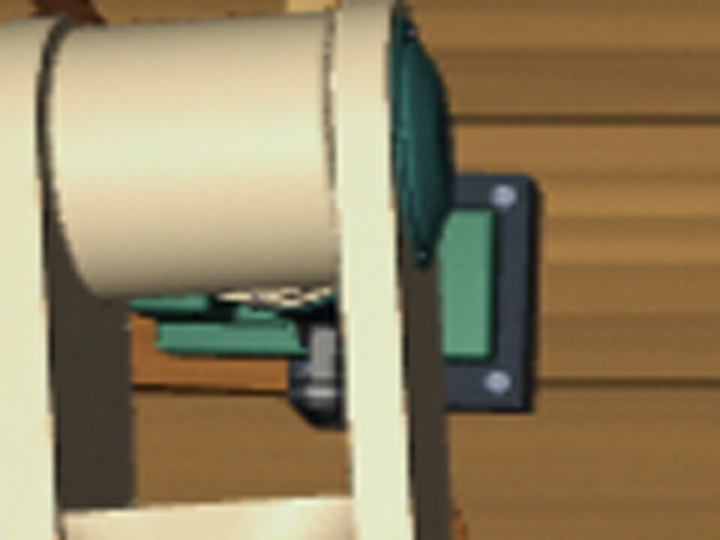

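Emit:
send_rows([
  [0, [0, 1.2, -0.06], [0, 0, 0]],
  [0, [0, 2.4, -0.06], [0, 0, 0]],
  [0, [0, 3.6, -0.06], [0, 0, 0]],
  [0.2, [0, 3.6, -0.06], [0, 0, 0]],
  [0.4, [0, 3.6, -0.06], [0, 0, 0]],
  [0.7, [0, 3.6, -0.06], [0, 0, 0]],
  [1, [0, 3.6, -0.06], [0, 0, 0]],
  [1, [0, 3.6, -0.06], [0, 0, 0]],
  [1, [0, 3.6, -0.06], [0, 0, 0]],
  [1, [0, 3.6, -0.06], [0, 0, 0]],
], grip_force=30)

```text
time_s: 13.8
eef_pos: [0.5768, 0.0737, 0.2812]
tcp_rot: [-1.571, 0.018, -0.019]
contact_force: [-0.6, -0.7, 3.6]
grip_width: 0.0453
```

```bash
python3 snap.py 8; python3 -c "
from h import *
delta([.577,.0738,.126],-1.3)"
```

```text
side [228 146]
top [180 155]
t 13.9 q [0.06 0.28 1.39 0.   1.47 0.09] gp [0.5768 0.0737 0.1262] yaw -1.33 w 0.0454 F [-1.   0.9  2.7]
shift [0.02 0.02 0.01] turn [-0.01 -0.03  0.05]
```

View pics/side8.png

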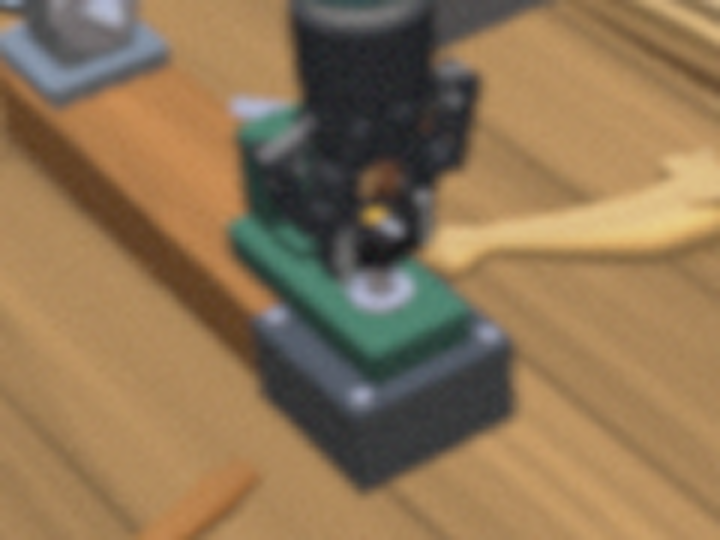

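Emit:
send_rows([
  [1, [0, -0.02, 0], [0, -7, 0]],
  [1, [0, -0.04, 0], [0, -14, 0]],
  [1, [0, -0.06, 0], [0, -21, 0]],
  [1, [0, -0.08, 0], [0, -28, 0]],
  [1, [0, -0.1, 0], [0, -35, 0]],
  [1, [0, -0.1, 0], [0, -42, 0]],
  [1, [0, -0.1, 0], [0, -49, 0]],
  [1, [0, -0.1, 0], [0, -56, 0]],
  [1, [0, -0.1, 0], [0, -63, 0]],
  [1, [0, -0.1, 0], [0, -70, 0]],
])

```text
time_s: 14.9
eef_pos: [0.5766, 0.0737, 0.282]
tcp_rot: [-1.361, -0.934, 0.935]
contact_force: [-2.3, -0.3, 3.7]
grip_width: 0.0455
```

Emit:
send_rows([
  [1, [0, 0, 0], [0, 0, 0]],
  [0.4, [0, 0, 0], [0, 0, 0]],
  [0.38, [0, 0, 0], [0, 0, 0]],
  [0.35, [0, 0, 0], [0, 0, 0]],
  [0.35, [0, 0, 0], [0, 0, 0]],
  [0.35, [0, 0, 0], [0, 0, 0]],
  [0.35, [0, 0, 0], [0, 0, 0]],
  [0.35, [0, 0, 0], [0, 0, 0]],
  [0.35, [0, 0, 0], [0, 0, 0]],
  [0.35, [0, 0, 0], [0, 0, 0]],
])

```text
time_s: 15.9
eef_pos: [0.5767, 0.0737, 0.2817]
tcp_rot: [-1.363, -0.931, 0.931]
contact_force: [0.4, 0.3, -0.2]
grip_width: 0.0561
```

```bash
python3 snap.py 9; python3 -c "
from h import *
delta([.577,.0738,.126],68.7)"
```

```text
side [228 146]
top [180 155]
t 16.0 q [ 0.06  0.28  1.39  0.    1.47 -1.13] gp [0.5767 0.0737 0.1267] yaw 68.67 w 0.0554 F [ 1.3  0.1 -0.5]
shift [ 0.02  0.07 -0.02] turn [-0.   -0.03  0.  ]
```

View pics/side9.png

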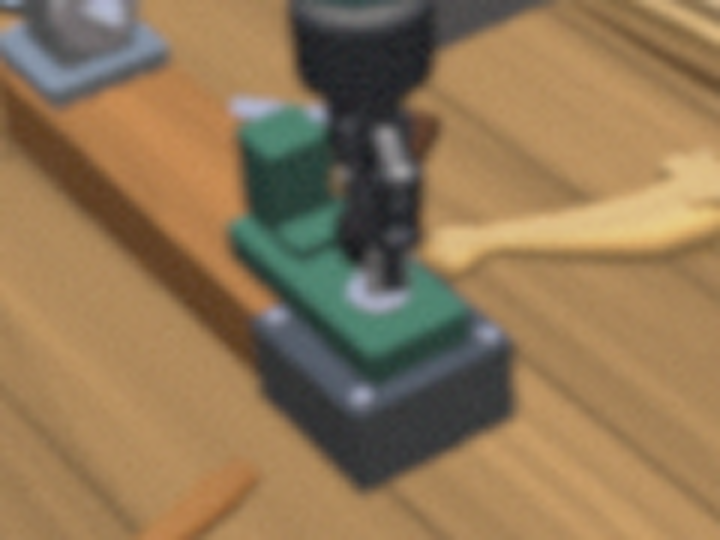

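Emit:
send_rows([
  [0.2, [0, 0, 0], [0, 0, 0]],
  [0, [0, -1, 0], [0, 0, 0]],
  [0, [0, -2, 0], [0, 0, 0]],
  [0, [0, -3, 0], [0, 0, 0]],
  [0, [0, -4, 0], [0, 0, 0]],
  [0, [0, -5, 0], [0, 0, 0]],
  [0, [0, -5, 0], [0, 0, 0]],
  [0, [0, -5, 0], [0, 0, 0]],
  [0, [0, -5, 0], [0, 0, 0]],
  [0, [0, -5, 0], [0, 0, 0]],
])

```text
time_s: 17.0
eef_pos: [0.5767, 0.0737, 0.331]
tcp_rot: [-1.362, -0.93, 0.931]
contact_force: [0.2, 0.4, -0.0]
grip_width: 0.0854
```

```bash
python3 snap.py 10; python3 -c "
from h import *
import cv2
a=cv2.imread('pics/side6.png');b=cv2.imread('pics/side10.png')
cv2.imwrite('pics/cmp10.png',cv2.resize(np.hstack([a[140:340,280:480],b[140:340,280:480]]),None,fx=2,fy=2))
"
```

```text
side [228 146]
top [180 155]
```

View pics/cmp10.png

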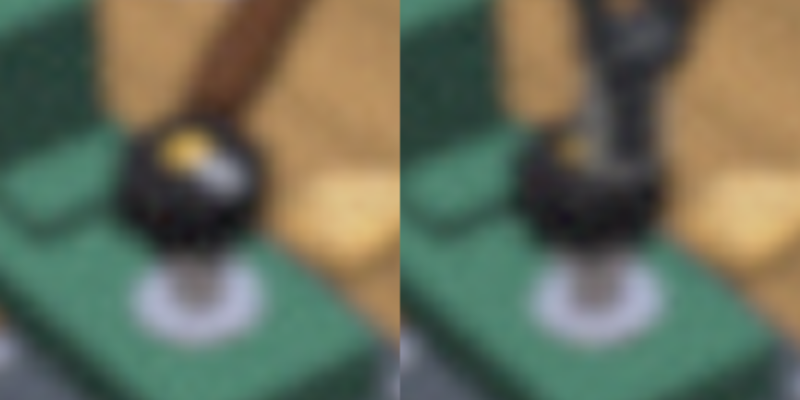

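Emit:
send_rows([
  [0, [0, 2, 0], [0, 0, 0]],
  [0, [0, 4, 0], [0, 0, 0]],
  [0, [0, 4.9, 0], [0, 0, 0]],
  [0.2, [0, 4.9, 0], [0, 0, 0]],
  [0.4, [0, 4.9, 0], [0, 0, 0]],
  [0.7, [0, 4.9, 0], [0, 0, 0]],
  [1, [0, 4.9, 0], [0, 0, 0]],
  [1, [0, 4.9, 0], [0, 0, 0]],
  [1, [0, 4.9, 0], [0, 0, 0]],
  [1, [0, 4.9, 0], [0, 0, 0]],
])

```text
time_s: 18.1
eef_pos: [0.577, 0.0737, 0.2838]
tcp_rot: [-1.364, -0.932, 0.929]
contact_force: [0.2, -0.0, 5.2]
grip_width: 0.0456
```

Emit:
send_rows([
  [1, [0, 0, 0], [0, -7, 0]],
  [1, [0, 0, 0], [0, -14, 0]],
  [1, [0, 0, 0], [0, -21, 0]],
  [1, [0, 0, 0], [0, -28, 0]],
  [1, [0, 0, 0], [0, -35, 0]],
  [1, [0, 0, 0], [0, -40, 0]],
  [1, [0, 0, 0], [0, -40, 0]],
  [0.3, [0, 0, 0], [0, -40, 0]],
  [0, [0, 0, 0], [0, -40, 0]],
  [0, [0, 0, 0], [0, -40, 0]],
])

```text
time_s: 19.1
eef_pos: [0.5766, 0.0736, 0.2826]
tcp_rot: [-1.037, -1.444, 1.444]
contact_force: [0.3, -0.2, 0.4]
grip_width: 0.0844
```

Emit:
send_rows([
  [0, [0, 0, 0], [0, 0, 0]],
  [0, [0, -1, 0], [0, 0, 0]],
  [0, [0, -2, 0], [0, 0, 0]],
  [0, [0, -3, 0], [0, 0, 0]],
  [0, [0, -4, 0], [0, 0, 0]],
  [0, [0, -5, 0], [0, 0, 0]],
  [0, [0, -5, 0], [0, 0, 0]],
  [0, [0, -5, 0], [0, 0, 0]],
  [0, [0, -5, 0], [0, 0, 0]],
  [0, [0, -5, 0], [0, 0, 0]],
])

```text
time_s: 20.1
eef_pos: [0.5767, 0.0737, 0.332]
tcp_rot: [-1.036, -1.444, 1.445]
contact_force: [0.0, 0.2, 0.3]
grip_width: 0.0855
```

```bash
python3 snap.py 11; python3 -c "
from h import *
import cv2
delta([.577,.0738,.126],108)
a=cv2.imread('pics/side6.png');b=cv2.imread('pics/side11.png')
cv2.imwrite('pics/cmp11.png',cv2.resize(np.hstack([a[140:340,280:480],b[140:340,280:480]]),None,fx=2,fy=2))
"
```

```text
side [228 146]
top [180 155]
t 20.2 q [ 0.06  0.24  1.34  0.    1.56 -1.83] gp [0.5767 0.0737 0.1772] yaw 108.66 w 0.0856 F [-0.4  0.3 -0.4]
shift [ 0.    5.12 -0.04] turn [-0.04  0.67  0.02]
```

View pics/cmp11.png

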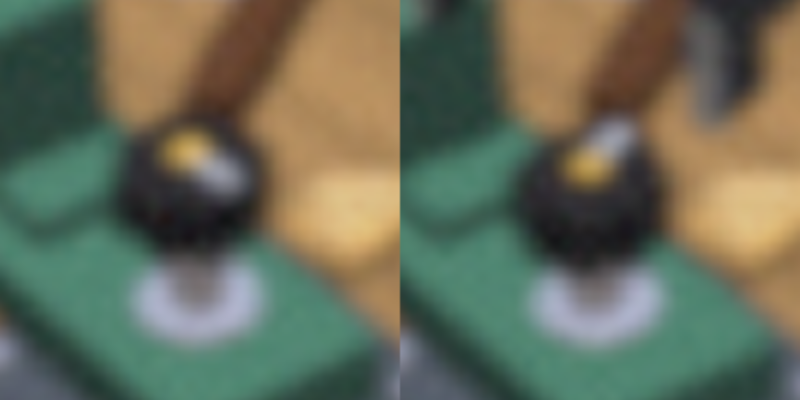

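```bash
python3 - <<'E'
from h import *
def c(i):
    p=pickle.load(open(f"side{i}.pkl","rb"))["pixels"][168:190,218:242].astype(float)
    w=np.clip(np.minimum(p[...,1],p[...,2])-p[...,0]-60,0,None)
    # black mass
    k=(p.max(2)<70)
    y,x=np.mgrid[168:190,218:242]
    return (w*x).sum()/w.sum(),(w*y).sum()/w.sum(),k.sum(),y[k].max() if k.any() else None, (y*k).sum()/max(1,k.sum())
for i in (6,7,8,10,11): print(i,np.round(c(i),2))
s=pickle.load(open("side11.pkl","rb"))
print(proj(s,[[.577,.074,.122+l] for l in (.009,.015,.0195,.021)]).round(2))
import cv2
for i in (6,11):
    a=pickle.load(open(f"side{i}.pkl","rb"))["pixels"][166:196,214:248]
    cv2.imwrite(f"pics/k{i}.png",cv2.resize(a,None,fx=14,fy=14,interpolation=cv2.INTER_NEAREST))
a=np.hstack([cv2.imread("pics/k6.png")[:,:400],cv2.imread("pics/k11.png")[:,:400]]);cv2.imwrite("pics/k.png",a)
E
```

```text
6 [   nan    nan 218.   181.   173.24]
7 [   nan    nan 218.   181.   173.24]
8 [   nan    nan 218.   181.   173.24]
10 [   nan    nan 217.   181.   173.23]
11 [   nan    nan 217.   181.   173.27]
[[230.14 139.14]
 [230.05 137.68]
 [229.97 136.58]
 [229.95 136.21]]<stdin>:8: RuntimeWarning: invalid value encountered in scalar divide
```

View pics/k.png

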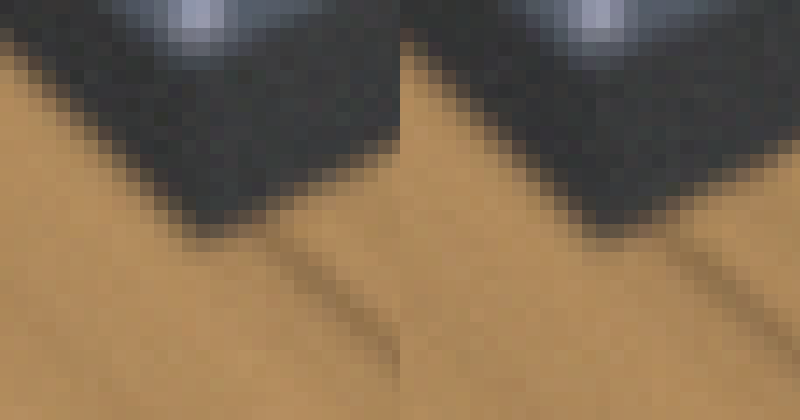

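```bash
python3 - <<'E'
from h import *
def c(i):
    p=pickle.load(open(f"side{i}.pkl","rb"))["pixels"][128:150,220:242].astype(float)
    y,x=np.mgrid[128:150,220:242]
    w=np.clip(p[...,2]-p[...,0]-70,0,None)*(np.abs(x-230)<4)*(y<141)*(y>131)
    col=p[139:150,228:233].mean((1,2))
    return (w*x).sum()/w.sum(),(w*y).sum()/w.sum(),col.round(0)
for i in (6,8,10,11): print(i,*c(i))
E
```

```text
6 229.1505376344086 135.65591397849462 []
8 229.816 136.352 []
10 227.0 132.1818181818182 []
11 228.91176470588235 136.00980392156862 []<stdin>:6: RuntimeWarning: Mean of empty slice.
```

```bash
python3 - <<'E'
from h import *
import cv2
ims=[cv2.resize(pickle.load(open(f"side{i}.pkl","rb"))["pixels"][130:156,222:240],None,fx=21,fy=21,interpolation=cv2.INTER_NEAREST) for i in (6,11)]
cv2.imwrite("pics/k2.png",np.hstack(ims))
for i in (6,11):
    p=pickle.load(open(f"side{i}.pkl","rb"))["pixels"].astype(float)
    g=p[130:156].mean(2)
    for x in (227,229,231,233): print(i,x,g[:,x].round(0).astype(int).tolist())
E
```

```text
6 227 [133, 131, 129, 122, 98, 73, 64, 64, 54, 47, 48, 42, 35, 30, 46, 74, 116, 154, 175, 182, 177, 156, 130, 110, 112, 111]
6 229 [124, 114, 105, 89, 71, 93, 125, 127, 94, 59, 49, 36, 31, 29, 33, 60, 99, 123, 132, 151, 173, 175, 151, 122, 112, 111]
6 231 [84, 75, 62, 55, 55, 91, 135, 161, 147, 103, 65, 44, 34, 28, 39, 56, 90, 112, 117, 131, 158, 177, 157, 127, 112, 111]
6 233 [76, 70, 62, 48, 54, 53, 67, 107, 145, 135, 90, 47, 20, 32, 49, 84, 123, 150, 159, 168, 182, 174, 139, 118, 110, 110]
11 227 [131, 129, 131, 131, 123, 97, 66, 60, 57, 52, 48, 43, 35, 32, 22, 45, 85, 135, 166, 179, 176, 161, 132, 112, 109, 110]
11 229 [124, 113, 108, 106, 103, 85, 95, 118, 120, 87, 57, 50, 47, 36, 30, 37, 51, 90, 121, 139, 161, 175, 156, 127, 110, 110]
11 231 [83, 75, 60, 61, 93, 131, 153, 149, 126, 87, 55, 46, 44, 35, 27, 39, 65, 93, 113, 130, 157, 177, 166, 131, 111, 105]
11 233 [73, 67, 64, 66, 105, 138, 118, 83, 60, 53, 50, 43, 32, 25, 28, 46, 86, 132, 155, 166, 183, 174, 144, 117, 109, 112]
```

View pics/k2.png

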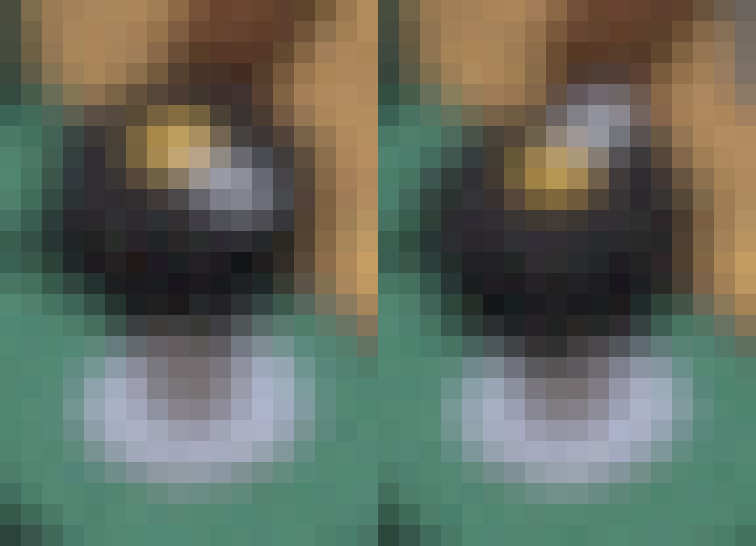

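Emit:
send_rows([
  [0, [0, 2, 0], [0, 0, 0]],
  [0, [0, 4, 0], [0, 0, 0]],
  [0, [0, 5.4, 0], [0, 0, 0]],
  [0.2, [0, 5.4, 0], [0, 0, 0]],
  [0.4, [0, 5.4, 0], [0, 0, 0]],
  [0.7, [0, 5.4, 0], [0, 0, 0]],
  [1, [0, 5.4, 0], [0, 0, 0]],
  [1, [0, 5.4, 0], [0, 0, 0]],
  [1, [0, 5.4, 0], [0, 0, 0]],
  [1, [0, 5.4, 0], [0, 0, 0]],
])

```text
time_s: 21.2
eef_pos: [0.577, 0.0739, 0.2799]
tcp_rot: [-1.038, -1.447, 1.444]
contact_force: [-0.8, 3.6, 4.8]
grip_width: 0.0454
```

Emit:
send_rows([
  [1, [0, 0.01, 0], [0, 7, 0]],
  [1, [0, 0.02, 0], [0, 14, 0]],
  [1, [0, 0.03, 0], [0, 21, 0]],
  [1, [0, 0.05, 0], [0, 28, 0]],
  [1, [0, 0.06, 0], [0, 35, 0]],
  [1, [0, 0.07, 0], [0, 42, 0]],
  [1, [0, 0.08, 0], [0, 49, 0]],
  [1, [0, 0.09, 0], [0, 56, 0]],
  [1, [0, 0.1, 0], [0, 63, 0]],
  [1, [0, 0.12, 0], [0, 70, 0]],
])

```text
time_s: 22.2
eef_pos: [0.5771, 0.074, 0.2788]
tcp_rot: [-1.507, -0.527, 0.522]
contact_force: [0.6, 3.2, 6.1]
grip_width: 0.0451
```

```bash
python3 -c "
from h import *
delta([.577,.0738,.122],38.66)"
```

```text
t 22.2 q [ 0.06  0.28  1.4   0.    1.46 -0.61] gp [0.5771 0.074  0.1238] yaw 38.4 w 0.0451 F [0.6 3.2 6.1]
shift [-0.02  0.18 -0.01] turn [ 0.06 -0.26  0.16]
```

Emit:
send_rows([
  [1, [0, 0.01, 0], [0, 7.2, 0]],
  [1, [0, 0.02, 0], [0, 14.4, 0]],
  [1, [0, 0.03, 0], [0, 21.6, 0]],
  [1, [0, 0.05, 0], [0, 28.8, 0]],
  [1, [0, 0.06, 0], [0, 36, 0]],
  [1, [0, 0.07, 0], [0, 43.2, 0]],
  [1, [0, 0.08, 0], [0, 50.4, 0]],
  [1, [0, 0.09, 0], [0, 57.6, 0]],
  [1, [0, 0.1, 0], [0, 64.8, 0]],
  [1, [0, 0.12, 0], [0, 72, 0]],
])

```text
time_s: 23.2
eef_pos: [0.5771, 0.0738, 0.2776]
tcp_rot: [-1.52, 0.457, -0.462]
contact_force: [1.0, 2.0, 5.9]
grip_width: 0.0452
```

Emit:
send_rows([
  [1, [0, 0.01, 0], [0, 7.3, 0]],
  [1, [0, 0.02, 0], [0, 14.6, 0]],
  [1, [0, 0.03, 0], [0, 21.9, 0]],
  [1, [0, 0.05, 0], [0, 29.2, 0]],
  [1, [0, 0.06, 0], [0, 36.5, 0]],
  [1, [0, 0.07, 0], [0, 43.8, 0]],
  [1, [0, 0.08, 0], [0, 51.1, 0]],
  [1, [0, 0.09, 0], [0, 58.4, 0]],
  [1, [0, 0.1, 0], [0, 65.7, 0]],
  [1, [0, 0.12, 0], [0, 73, 0]],
])

```text
time_s: 24.2
eef_pos: [0.577, 0.0738, 0.2762]
tcp_rot: [-1.056, 1.418, -1.42]
contact_force: [0.2, 3.6, 6.0]
grip_width: 0.0451
```

Emit:
send_rows([
  [1, [0, 0, 0], [0, 0, 0]],
  [0.3, [0, 0, 0], [0, 0, 0]],
  [0, [0, 0, 0], [0, 0, 0]],
  [0, [0, 0, 0], [0, 0, 0]],
  [0, [0, 0, 0], [0, 0, 0]],
  [0, [0, -1, 0], [0, 0, 0]],
  [0, [0, -2.5, 0], [0, -7, 0]],
  [0, [0, -4, 0], [0, -14, 0]],
  [0, [0, -5, 0], [0, -21, 0]],
  [0, [0, -5, 0], [0, -28, 0]],
])

```text
time_s: 25.2
eef_pos: [0.577, 0.0737, 0.3281]
tcp_rot: [-1.298, 1.051, -1.056]
contact_force: [0.0, 0.6, 0.1]
grip_width: 0.0852
```

```bash
python3 snap.py 12; python3 -c "
from h import *
import cv2
delta([.577,.0738,.119],38.66)
a=cv2.imread('pics/side11.png');b=cv2.imread('pics/side12.png')
cv2.imwrite('pics/cmp12.png',cv2.resize(np.hstack([a[140:340,280:480],b[140:340,280:480]]),None,fx=2,fy=2))
"
```

```text
side [228 146]
top [180 155]
t 25.3 q [0.06 0.25 1.34 0.   1.55 1.43] gp [0.5768 0.0736 0.1713] yaw -78.27 w 0.0855 F [ 0.5  0.2 -0.5]
shift [-0.01  5.23  0.01] turn [-4.0000e-02 -1.1693e+02  1.0000e-01]
```

View pics/cmp12.png

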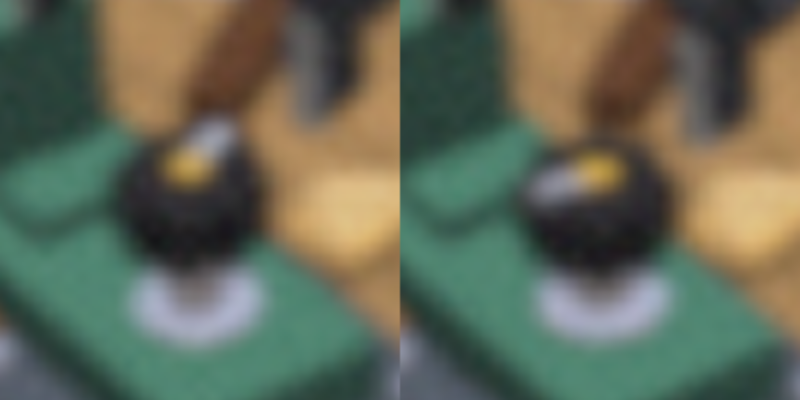

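Emit:
send_rows([
  [0, [0, 0, 0], [0, -8.4, 0]],
  [0, [0, 0, 0], [0, -16.8, 0]],
  [0, [0, 0, 0], [0, -25.2, 0]],
  [0, [0, 0, 0], [0, -33.6, 0]],
  [0, [0, 0, 0], [0, -42, 0]],
  [0, [0, 0, 0], [0, -50.4, 0]],
  [0, [0, 0, 0], [0, -58.8, 0]],
  [0, [0, 0, 0], [0, -67.2, 0]],
  [0, [0, 0, 0], [0, -75.6, 0]],
  [0, [0, 0, 0], [0, -84, 0]],
])

```text
time_s: 26.3
eef_pos: [0.5767, 0.0736, 0.3251]
tcp_rot: [-1.569, -0.079, 0.08]
contact_force: [-0.7, 0.7, -1.3]
grip_width: 0.0858
```

```bash
python3 -c "
from h import *
delta([.577,.0738,.1195],5.6)"
```

```text
t 26.3 q [ 0.06  0.25  1.34  0.    1.55 -0.04] gp [0.5767 0.0736 0.1701] yaw 5.8 w 0.0858 F [-0.7  0.7 -1.3]
shift [0.03 5.06 0.01] turn [-0.    0.2  -0.02]
```

Emit:
send_rows([
  [0, [0, 2, 0], [0, 0, 0]],
  [0, [0, 4, 0], [0, 0, 0]],
  [0, [0, 5, 0], [0, 0, 0]],
  [0.2, [0, 5, 0], [0, 0, 0]],
  [0.4, [0, 5, 0], [0, 0, 0]],
  [0.7, [0, 5, 0], [0, 0, 0]],
  [1, [0, 5, 0], [0, 0, 0]],
  [1, [0, 5, 0], [0, 0, 0]],
  [1, [0, 5, 0], [0, 0, 0]],
  [1, [0, 5, 0], [0, 0, 0]],
], grip_force=30)

```text
time_s: 27.3
eef_pos: [0.5771, 0.0737, 0.2764]
tcp_rot: [-1.569, -0.08, 0.075]
contact_force: [2.1, -0.1, 5.5]
grip_width: 0.0446
```

Emit:
send_rows([
  [1, [0, 0.01, 0], [0, 7.2, 0]],
  [1, [0, 0.02, 0], [0, 14.4, 0]],
  [1, [0, 0.03, 0], [0, 21.6, 0]],
  [1, [0, 0.05, 0], [0, 28.8, 0]],
  [1, [0, 0.06, 0], [0, 36, 0]],
  [1, [0, 0.07, 0], [0, 43.2, 0]],
  [1, [0, 0.08, 0], [0, 50.4, 0]],
  [1, [0, 0.09, 0], [0, 57.6, 0]],
  [1, [0, 0.1, 0], [0, 64.8, 0]],
  [1, [0, 0.12, 0], [0, 72, 0]],
])

```text
time_s: 28.3
eef_pos: [0.5766, 0.0739, 0.2749]
tcp_rot: [-1.374, 0.904, -0.903]
contact_force: [-2.7, 0.0, 7.5]
grip_width: 0.0451
```

Emit:
send_rows([
  [1, [0, 0.01, 0], [0, 8, 0]],
  [1, [0, 0.02, 0], [0, 16, 0]],
  [1, [0, 0.03, 0], [0, 24, 0]],
  [1, [0, 0.05, 0], [0, 32, 0]],
  [1, [0, 0.06, 0], [0, 40, 0]],
  [1, [0, 0.07, 0], [0, 48, 0]],
  [1, [0, 0.08, 0], [0, 56, 0]],
  [1, [0, 0.1, 0], [0, 64, 0]],
  [1, [0, 0.12, 0], [0, 72, 0]],
  [1, [0, 0.12, 0], [0, 72, 0]],
])

```text
time_s: 29.3
eef_pos: [0.5767, 0.0741, 0.2738]
tcp_rot: [-0.68, 1.8, -1.8]
contact_force: [-0.7, 0.4, 6.5]
grip_width: 0.045
```

```bash
python3 snap.py 13; python3 -c "
from h import *
import cv2
delta([.577,.0738,.1195],-138)
a=cv2.imread('pics/side12.png');b=cv2.imread('pics/side13.png')
cv2.imwrite('pics/cmp13.png',cv2.resize(np.hstack([a[140:340,280:480],b[140:340,280:480]]),None,fx=2,fy=2))
"
```

```text
side [228 146]
top [180 155]
t 29.4 q [0.06 0.29 1.4  0.   1.45 2.48] gp [0.5768 0.0739 0.1188] yaw -138.34 w 0.0454 F [-1.1  0.5  5.5]
shift [-0.01 -0.07  0.02] turn [-0.03 -0.34 -0.08]
```

View pics/cmp13.png

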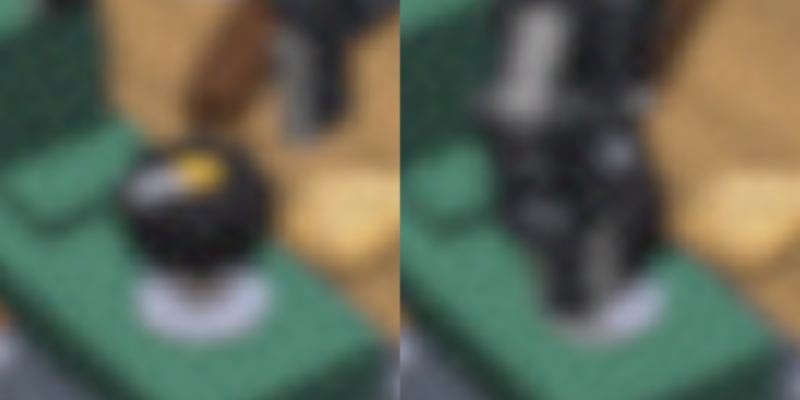

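View pics/side13.png

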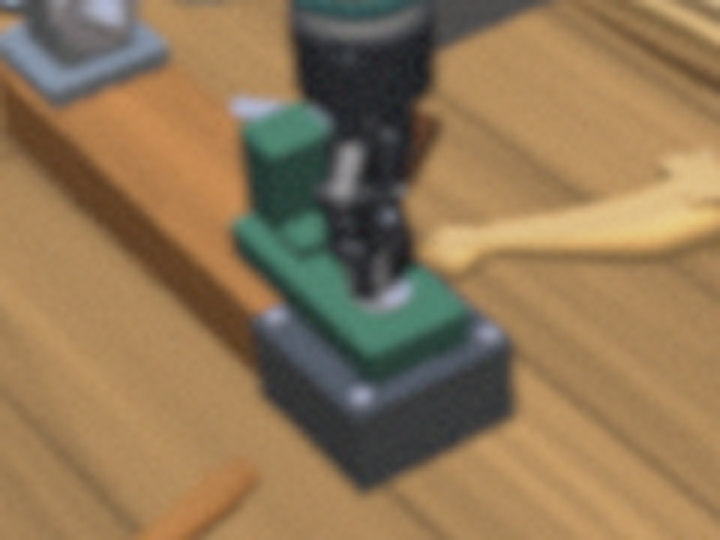

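```bash
python3 - <<'E'
from h import *
for i in (6,11,12):
    p=pickle.load(open(f"side{i}.pkl","rb"))["pixels"].astype(float)
    g=p[140:152].mean(2)
    out=[]
    for x in (226,227,231,232,233):
        c=g[:,x];k=c.argmin();j=np.where((c[k:-1]<75)&(c[k+1:]>=75))[0][0]+k
        out.append(140+j+(75-c[j])/(c[j+1]-c[j]))
    print(i,np.round(out,2),np.mean(out).round(2))
E
```

```text
6 [144.32 145.02 145.56 145.37 144.74] 145.0
11 [145.62 145.76 146.37 146.03 145.73] 145.9
12 [145.68 146.09 147.31 146.91 146.37] 146.47
```

Emit:
send_rows([
  [1, [0, 0, 0], [0, 0, 0]],
  [1, [0, 0, 0], [0, 0, 0]],
  [1, [0, 0, 0], [0, 0, 0]],
  [1, [0, 0, 0], [0, 0, 0]],
  [1, [0, 0, 0], [0, 0, 0]],
  [1, [0, 0, 0], [0, 0, 0]],
  [1, [0, 0, 0], [0, 0, 0]],
  [1, [0, 0, 0], [0, 0, 0]],
  [1, [0, 0, 0], [0, 0, 0]],
  [1, [0, 0, 0], [0, 0, 0]],
])

```text
time_s: 30.4
eef_pos: [0.5769, 0.0738, 0.2739]
tcp_rot: [-0.682, 1.798, -1.797]
contact_force: [-1.9, 1.2, 6.3]
grip_width: 0.0452
```

```bash
python3 -c "
from h import *
delta([.577,.0738,.1195],-138)
from station import robot
print(robot.finish_job())"
```

```text
t 30.4 q [0.06 0.29 1.4  0.   1.45 2.48] gp [0.5769 0.0738 0.1189] yaw -138.33 w 0.0452 F [-1.9  1.2  6.3]
shift [-0.01 -0.06  0.01] turn [-0.03 -0.33 -0.09]
the job is handed in; nothing more can be done
None
```

I plugged the green tailstock into the cradle with its centre point towards the headstock and started the draw bolt. I handed the job in at about 30 s with the fingers still holding the knob. No verdict was reported.

- **Seating:** pushing down 3 mm further did not move the tailstock, and the force rose to about 17 N. After I let go, both pictures showed the foot flat on the block and the knob raised.
- **Thread drop:** I turned the knob backward 110° in all. It had not dropped at 70°. At 110°, let go, it sat about 4 mm lower than at the start.
- **One turn forward:** I did this in two grips, 215° and then 145°. The white index line moved as expected, so I saw no slip, and the gripper followed the knob down at the thread's rate with a steady push of about 6 N.
- **Final hold:** the fingers are at 45 mm on the knob with the grip set to 30 N, at rest.

I did not look at the final bolt height directly, because a finger hid the knob. I expect a lift of about 9 to 10 mm. One check disagreed: after the first 215°, the picture gave about 2.3 mm of descent where 3.6 mm was expected. The picture only resolves about 1 mm.

I did not touch the other things on the bench or the yellow look-alike.

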